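# Seat the gauge arm in its blind socket and clamp it

### The arm

A 6-joint arm with a two-finger parallel gripper is mounted at the origin on the work surface. World frame = base frame: x ahead of the robot, y to its left, z up, the work surface at z = 0. Lengths are in mm, angles in rad, forces in N, time in s.
With the tool pointing down it reaches from about 400 to 925 mm from the base axis. Payload 12.5 kg.
Tool frame: the origin (TCP) lies at the very end of the fingers, on their centre line; the grasp point (between the pads) lies 19 mm behind it; x points along the fingers, y is the direction in which the jaws open and shut, and the axes are right-handed (so a half turn about x gives the same grasp; the last joint's range is limited). The gripper opens to 95 mm and grips with 3 to 60 N. Pads are 20 mm wide; open, the fingers measure 119 mm over their backs; the gripper's body (75 mm by 180 mm) begins 59 mm behind the grasp point.
Start: joints at [-1.215, 0.491, 1.559, -0, 1.092, -0.106], TCP at [278.5, -559.54, 214.661] pointing down, gripper open.
Joint ranges: [-3.1, 3.1], [-0.84, 2.19], [0.05, 2.79], [-1.13, 4.28], [0.06, 2.93], [-2.69, 2.69]. Speed limits (rad/s): [2.22, 2.22, 2.79, 3.14, 3.14, 3.14].

### API

Orientations are given as [roll, pitch, yaw] about the fixed x, y, z axes, in that order (R = Rz(yaw) Ry(pitch) Rx(roll)).
In Python, from cell import * gives the robot as it stands.
- The arm moves only by the tool step_arm, never from a script. Its argument "steps" is a list of rows, each a list of 4 numbers: the shift along the tool's x, y, z in units of 50 mm (1.0 is 50 mm), then the turn about the tool's x in units of 8 degrees (1.0 is 8 degrees). A call has 1 to 20 rows; each row shifts and turns the commanded pose from where the row before left it, along the tool's axes as they then stand; what a row does not reach is not made up. A row lasts 1/8 s, in which the tool goes at most 62.5 mm and 10.7 degrees, less where a joint would pass 70% of its speed; a pose out of reach is approached as far as the arm can. A call is refused whole if a number of a shift passes 1 or a number of a turn 1, either way. A call with a gripper value outside its range is refused whole. "jaw" is the closure, from 0 (fully open) to 1 (shut), set as the call begins (left out, the last holds). The fingers move at their own pace and stop on an object; the grip force is fixed at half the most. Time passes only in rows, so rows that do not move let the fingers close. It gives the time, the measured TCP pose, the force and the opening at its end, in the units of the state.
- state(): the state, without advancing time (a new reading comes with each control period).
- read_camera(name): name is "scene" or "top" or "wrist"; returns the picture (480x640x3 uint8, red, green, blue); there is no depth.
- camera_info(name): a dict with "mtx" (3x3 intrinsics, pixels), "k1" (the pictures are not rectified: a ray, as slopes to the right and down, at radius r is drawn at 1 + k1 r^2 times it, then the intrinsics apply), "eye" and "attitude" of the camera in the world; the wrist camera has in their place "hand_eye" (4x4, takes a point from camera to tool coordinates, whose origin is the TCP and whose axes are the tool frame's). Camera axes: x right, y down, z forward; pixel columns grow to the right and rows downward; lengths in mm; the calibration is good to about 2 mm. A picture is of the moment at which its call begins: read the wrist's pose just before it. camera_info takes no time and is no camera call.
- job_done(): hands the job in, once; it reports no verdict.
The state is a dict: "t": time; "joints": joint angles; "qvel": joint speeds; "tau": joint torques, N m; "eef_pos": TCP position; "tcp_rot": TCP orientation; "ft_force": force on the tool from outside, world axes, zero at the start; "moment": the same for the moment, N m; "opening": opening from 0.0 (shut) to 1.0 (fully open).
Only numpy, scipy, OpenCV 4.12 (cv2) and the standard library are available. Lean on these libraries where they do the work, as an engineer would, in place of code of your own. Each camera call takes 0.05 s, during which the arm holds its last target.

### The job

Take the red-handled gauge arm from its wooden cradle and slide its square shank into the socket of the blue holder until you feel it fully home against the hidden stop; go slowly and press gently, never with more than about 15 N. Let go of the arm so that it stays fully home, then swing the clamp lever on top of the holder all the way over to its far side, away from the socket's mouth. Leave the other things on the bench where they are.

Things in the scene. Friction and masses are not known exactly. Their poses are not given: they have to be found in the camera images.
- grip (a point): centre of the gauge arm's handle, where to grasp it (across y, from above). The arm is one straight rigid bar, about 0.13 kg: red plastic handle 60 mm long, 22 mm square; then along +x a 14 mm square aluminium shank; behind the handle a 15 mm brass point. Balance point about 60 mm along +x. It starts level, its axis 50 mm above the bench, the handle hanging free beyond the cradle.
- tip (a point): front end of the gauge arm's shank, on its axis, 160 mm from the handle's centre along +x (same axes as the handle's frame).
- cradle: fixed wooden cradle, open at the top, that carries the shank at the start in two notched uprights 10 mm thick, 40 and 140 mm along +x from the handle's centre; their cheeks rise 3 mm above the arm's axis. Lift the arm straight up out of it. Origin on the bench under the handle's centre, +x along the arm.
- mouth (a point): centre of the mouth of the square socket in the blue holder's front, 50 mm above the bench; +x is level and points into the socket, z up. The blind hole is level, straight and 16.4 mm square (1.2 mm of play each side of the shank); in front of this point a steel funnel flares over 12 mm to a 31 mm opening.
- head: the blue holder, screwed down; origin on the bench, 60 mm beyond the mouth along +x, axes as the mouth's. Blue head 56 mm wide, 140 mm long, 72 mm high. The shank slides in with little drag until it meets a rigid hidden stop at an unknown depth: its end comes to rest 55 to 110 mm beyond the mouth, the handle staying outside. More than 25 N on either, even as a knock (say 40 mm/s), damages it: feel for it slowly.
- nub (a joint): small spring pin at the hidden stop inside the socket, not visible: 0 when nothing touches it, about 3 mm (0.003) when the shank is fully home. Its spring gives under 0.3 N, too weak to feel or to push the arm back out.
- clamp (a joint): angle of the clamp lever on top of the holder: 0 leaning to the socket's mouth (start: 0 to 0.1), 1.0 rad thrown all the way to the far side, along the mouth's +x. It stays where it is left; 1 to 2 N at the knob moves it; it ends at a firm stop.
- clamp_tip (a point): centre of the black ball knob (26 mm in diameter) at the end of the clamp lever, a 10 mm steel rod 60 mm long. Its pivot is a level axle along the mouth's y, 80 mm beyond the mouth along +x and 44 mm above it. The lever starts leaning 0.5 rad from upright to the mouth's side and ends 0.5 rad to the far side; the knob is about 147 mm above the bench at either end.
- jar: closed blue-grey glaze jar, 64 mm across, 85 mm high; origin at its underside. Bystander.
- bowl: small brown clay bowl, 110 mm across, 55 mm high; origin at its underside. Bystander.
- pot: white water pot, 80 mm across, 90 mm high; origin at its underside. Bystander.
- rib_yellow: flat yellow disc (a throwing rib), 68 mm across, 7 mm thick, lying on the bench; origin at its underside. Bystander.
- rib_green: flat green disc (a throwing rib), 60 mm across, 7 mm thick, lying on the bench; origin at its underside. Bystander.
- knife: flat wooden knife lying on the bench, about 175 mm long, 18 mm wide, 8 mm high; origin under the middle of its handle part. Bystander.
- brush: brush lying on the bench, 170 mm long; origin at its underside. Bystander.
There are look-alikes about, which are no part of the job. What is shaped like the head but pink is not meant. What is shaped like the part that bears grip but green is not meant.

How it is judged (in metres and radians):
On the way, in this order (a step that is already met when the one before it is completed fails the run):
1. the gauge arm is lifted out of its cradle (height (world z) of each of grip, tip above 0.065 m), for 0.1 s.
2. the shank is in the socket, fully home against the hidden stop (value of joint nub above 0.0015 m and x of tip in the frame of mouth above 0.05 m and angle between the x axis of grip and the x axis of mouth, either way round below 0.08 rad), for 0.3 s.
3. after that, the clamp lever is thrown to the far side (value of joint clamp above 0.85 rad), for 0.1 s.
At the end, for the whole second after the job is handed in: The gauge arm rests released in the socket, its end within 1.5 mm of the stop (the spring pin pressed more than 1.5 of its 3 mm) and more than 50 mm inside, its axis within 0.08 rad of the socket's; the clamp lever stands at more than 0.85 of 1.0 rad (all of step 2 and value of joint clamp above 0.85 rad and linear speed of gauge below 0.01 m/s); the robot touches nothing.
It fails at once if the arm is pressed on the hidden stop with more than 25 N (contact force between gauge and stop above 25 N).
It fails at once if the arm is pressed on the holder with more than 25 N (contact force between gauge and head above 25 N).
It fails at once if another thing on the bench is moved more than 30 mm (distance of any of jar, bowl, pot, rib_yellow, rib_green, knife, brush from where it was at the start of the episode above 0.03 m).
It also fails if it takes over 59 s, if anything falls off the work surface, if the arm or the gripper's body presses on something with over 40 N, if the wrist force passes 120 N, or if a joint passes its speed limit or range.

## Working session

There is one attempt and no reset: what is moved stays moved. The work goes in short steps, Python scripts to look and compute and a tool call to move; the robot and the scene stay as the last step left them, time stands still between calls to the robot, and variables do not carry over. Pictures are saved under pics/ and viewed, and the job is handed in when it is done.

Besides the shell and the picture viewer there is one more tool, called after "Request:" as name([rows], argument=value, ...), one row to a line, values as JSON. step_arm: Moves the arm, as the interface text tells. Its arguments: {"type":"object","properties":{"steps":{"type":"array","items":{"type":"array","items":{"type":"number"}}},"jaw":{"type":"number"}},"required":["steps"]}

```bash
ls; mkdir -p pics; python3 - <<'E'
from cell import *
import cv2
s=state();print(s)
for n in ("scene","top","wrist"):
    print(n,camera_info(n))
    cv2.imwrite(f"pics/{n}0.png",read_camera(n)[:,:,::-1])
E
```

```text
pics
{'t': 0.0, 'joints': array([-1.21461629e+00,  4.91525713e-01,  1.55949332e+00, -4.50815011e-05,
        1.09166110e+00, -1.05606213e-01]), 'qvel': array([ 0.00023289,  0.00010767, -0.00119778,  0.00129978, -0.00039224,
        0.00081669]), 'tau': array([ 2.98866384e-03, -6.12643147e+01, -2.58182645e+01,  6.94364123e-02,
        4.82151029e-02, -9.88416423e-05]), 'eef_pos': array([ 278.38441618, -559.29048746,  214.06766243]), 'tcp_rot': array([-1.63965268,  1.56970812,  1.96374703]), 'ft_force': array([-0.09935234,  0.03304606, -0.57248907]), 'moment': array([-0.02231906,  0.01808601, -0.01560507]), 'opening': 0.9986988019104462}
scene {'mtx': array([[539.32618356,   0.        , 309.3964686 ],
       [  0.        , 539.32618356, 242.26718733],
       [  0.        ,   0.        ,   1.        ]]), 'k1': -0.040929317795395645, 'eye': array([ 999.23209684,  720.69628798, 1307.74729434]), 'attitude': array([-2.57110955, -0.0037441 ,  2.56557792])}
top {'mtx': array([[489.29305559,   0.        , 321.80550825],
       [  0.        , 489.29305559, 242.11768687],
       [  0.        ,   0.        ,   1.        ]]), 'k1': 0.0360189733923803, 'eye': array([ 309.73303279,   83.89803065, 1168.77807813]), 'attitude': array([-2.88595988e+00, -1.29964905e-03, -1.52035868e+00])}
wrist {'mtx': array([[334.74020677,   0.        , 325.16440973],
       [  0.        , 334.74020677, 239.36342947],
       [  0.        ,   0.        ,   1.        ]]), 'k1': -0.0646679829302687, 'hand_eye': array([[ 4.23201386e-04, -2.52731519e-01,  9.67536356e-01,
        -1.68941680e+02],
       [ 9.99999740e-01, -4.57247070e-04, -5.56839047e-04,
        -8.56869982e-02],
       [ 5.83133942e-04,  9.67536341e-01,  2.52731260e-01,
        -7.10446242e+01],
       [ 0.00000000e+00,  0.00000000e+00,  0.00000000e+00,
         1.00000000e+00]])}
```

View pics/scene0.png

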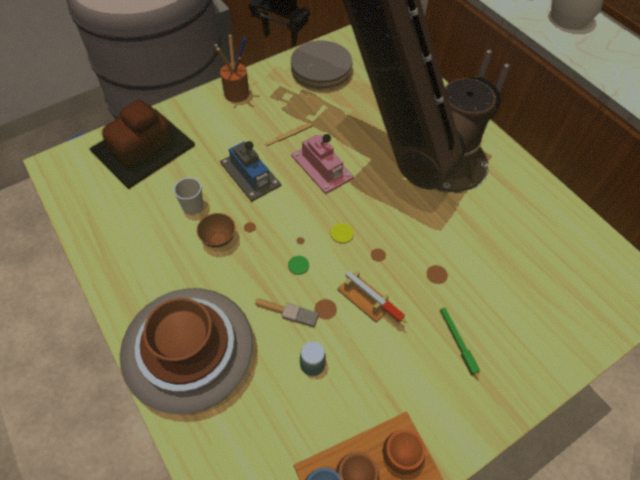

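View pics/top0.png

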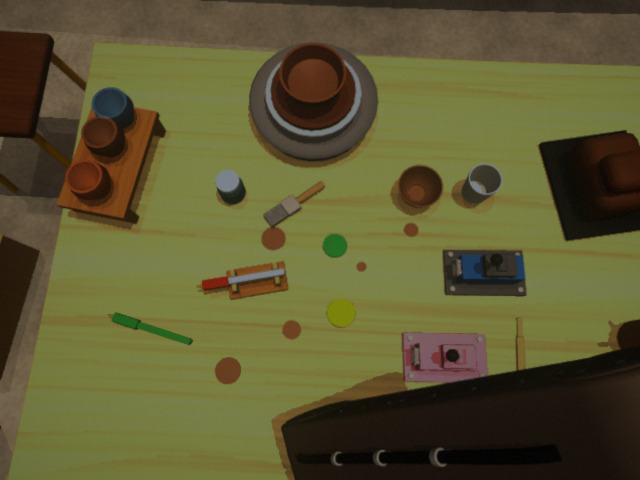

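View pics/wrist0.png

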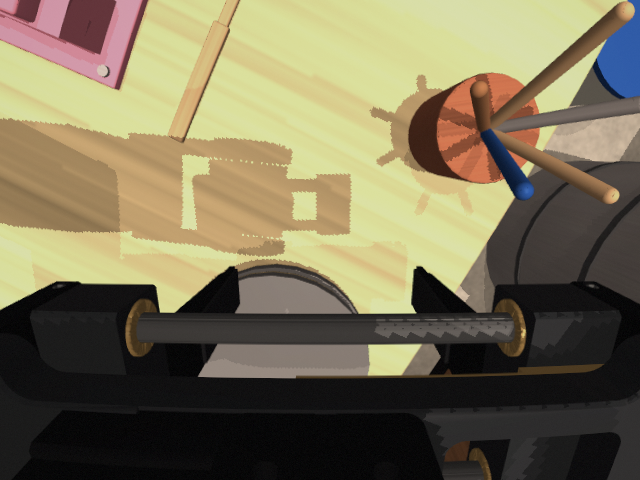

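```bash
cat > h.py <<'E'
from cell import *
import numpy as np, cv2
from scipy.spatial.transform import Rotation as R
def rot(a): return R.from_euler('xyz',a).as_matrix()
def cam(n,st=None):
    c=camera_info(n)
    if n=='wrist':
        T=np.eye(4);T[:3,:3]=rot(st['tcp_rot']);T[:3,3]=st['eef_pos'];T=T@c['hand_eye']
        return c['mtx'],c['k1'],T[:3,3],T[:3,:3]
    return c['mtx'],c['k1'],np.array(c['eye']),rot(c['attitude'])
def proj(C,P):
    K,k,e,A=C; p=(np.atleast_2d(P)-e)@A; s=p[:,:2]/p[:,2:]
    s=s*(1+k*(s**2).sum(1,keepdims=True)); return s*K[0,0]+K[:2,2]
def ray(C,uv):
    K,k,e,A=C; d=cv2.undistortPoints(np.array([[uv]],float),K,np.array([k,0,0,0.]))[0,0]
    return e,A@np.array([d[0],d[1],1])
def atz(C,uv,z):
    e,d=ray(C,uv); return e+d*(z-e[2])/d[2]
def tri(L):
    M=np.zeros((3,3));b=np.zeros(3)
    for C,uv in L:
        e,d=ray(C,uv);d=d/np.linalg.norm(d);Q=np.eye(3)-np.outer(d,d);M+=Q;b+=Q@e
    return np.linalg.solve(M,b)
def crop(img,x,y,w,h,f,name):
    c=cv2.resize(img[y:y+h,x:x+w],None,fx=f,fy=f,interpolation=cv2.INTER_CUBIC)
    for i in range(0,w,10): cv2.line(c,(i*f,0),(i*f,6 if i%50 else 14),(0,0,255),1)
    for i in range(0,h,10): cv2.line(c,(0,i*f),(6 if i%50 else 14,i*f),(0,0,255),1)
    cv2.imwrite(name,c)
E
python3 - <<'E'
from h import *
t=cv2.imread('pics/top0.png');s=cv2.imread('pics/scene0.png')
crop(t,190,240,110,70,7,'pics/c1.png')
crop(t,430,240,110,70,7,'pics/c2.png')
crop(s,330,260,90,70,8,'pics/c3.png')
crop(s,215,130,75,75,8,'pics/c4.png')
E
```

```text
(no output)
```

View pics/c1.png

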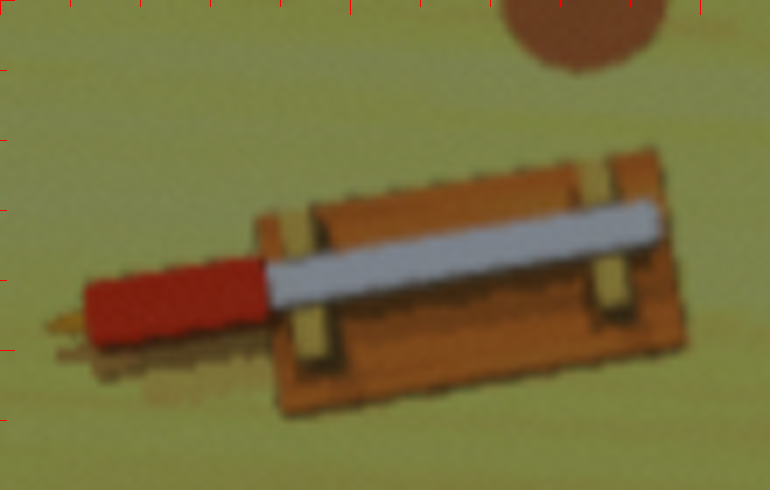

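View pics/c2.png

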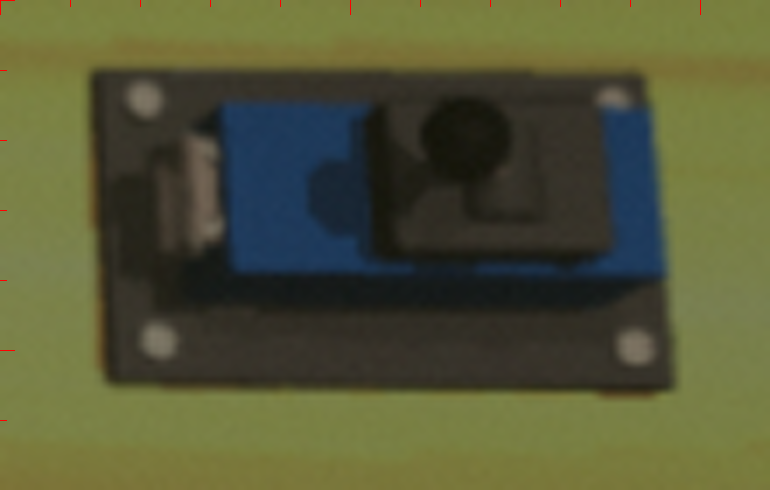

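View pics/c3.png

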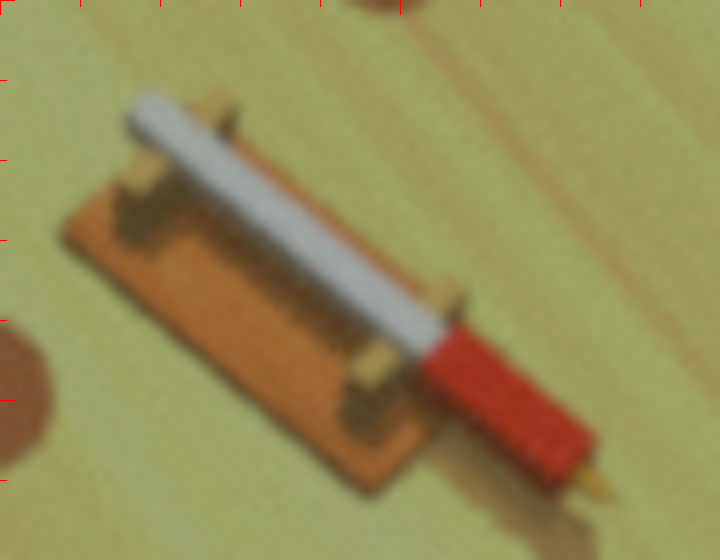

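View pics/c4.png

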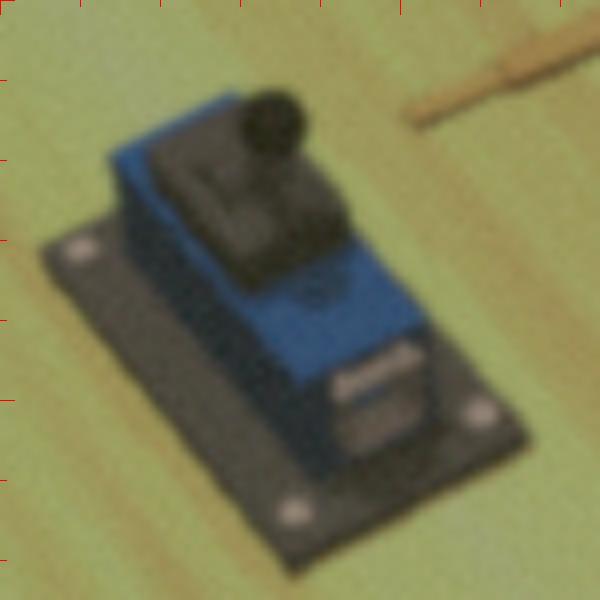

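```bash
python3 - <<'E'
from h import *
T=cam('top');S=cam('scene')
t1=lambda x,y:(190+x/7-.43,240+y/7-.43)
t2=lambda x,y:(430+x/7-.43,240+y/7-.43)
s3=lambda x,y:(330+x/8-.44,260+y/8-.44)
s4=lambda x,y:(215+x/8-.44,130+y/8-.44)
f=lambda n,C,uv,z:print(n,atz(C,uv,z).round(1))
print('arm')
for n,p,z in [('hb1',(87,285),61),('hb2',(90,345),61),('hf1',(265,258),61),('hf2',(272,318),61),('tip1',(652,200),57),('tip2',(660,243),57)]: f(n,T,t1(*p),z)
for n,p,z in [('hb',(598,440),61),('hb',(553,490),61),('hf',(452,325),61),('hf',(420,362),61),('tip',(153,90),57),('tip',(128,120),57)]: f('S'+n,S,s3(*p),z)
print('head')
H=[((220,103),(425,322)),((232,272),(300,382)),((665,275),(112,158)),((648,105),(235,95))]
for a,b in H:
    f('T',T,t2(*a),72);f('S',S,s4(*b),72);print(tri([(T,t2(*a)),(S,s4(*b))]).round(1))
B=[((94,73),(530,440)),((105,382),(293,578)),((674,388),(40,250)),((640,73),None)]
for a,b in B:
    f('Tbase',T,t2(*a),6)
    if b: f('Sbase',S,s4(*b),6)
print('knob',tri([(T,t2(467,138)),(S,s4(273,125))]).round(1))
E
```

```text
arm
hb1 [494.9 366.2  61. ]
hb2 [475.3 363.   61. ]
hf1 [506.7 309.2  61. ]
hf2 [487.1 304.9  61. ]
tip1 [533.2 184.4  57. ]
tip2 [518.9 180.7  57. ]
Shb [476.1 365.6  61. ]
Shb [498.7 371.4  61. ]
Shf [490.3 308.   61. ]
Shf [506.9 312.9  61. ]
Stip [519.4 182.9  57. ]
Stip [533.  187.7  57. ]
head
T [ 583.5 -223.7   72. ]
S [ 528.1 -224.5   72. ]
[ 558.1 -193.6  132.9]
T [ 527.3 -226.3   72. ]
S [ 581.5 -224.7   72. ]
[ 551.5 -257.4    8.6]
T [ 533.6 -365.    72. ]
S [ 587.2 -360.3   72. ]
[ 557.5 -405.5    3.1]
T [ 589.9 -362.6   72. ]
S [ 531.6 -363.2   72. ]
[ 562.8 -321.4  139.1]
Tbase [ 608.5 -198.8    6. ]
Sbase [ 499.1 -202.1    6. ]
Tbase [ 500.1 -201.1    6. ]
Sbase [ 608.6 -193.8    6. ]
Tbase [ 508.3 -392.8    6. ]
Sbase [ 612.5 -390.3    6. ]
Tbase [ 618.1 -387.3    6. ]
knob [ 556.7 -275.8  149.2]
```

```bash
python3 - <<'E'
from h import *
s=state();A=rot(s['tcp_rot']);print(A.round(3))
W=cam('wrist',s)
import math
y=math.atan2(A[1,2],A[0,2]);print('tool z heading',y,'tool y heading',math.atan2(A[1,1],A[0,1]))
# consistency of knob position in other orientation etc
for hd in (-1.3526,-1.5317): print('turn for z=heading',math.degrees((hd-y+np.pi)%(2*np.pi)-np.pi), 'z=-heading',math.degrees((hd+np.pi-y+np.pi)%(2*np.pi)-np.pi))
d=np.array([492,337.7,0])-s['eef_pos'];print(d, A.T@d)
E
```

```text
[[-0.     0.446 -0.895]
 [ 0.001 -0.895 -0.446]
 [-1.    -0.001 -0.   ]]
tool z heading -2.679801336248057 tool y heading -1.109004949328519
turn for z=heading 76.04303513113689 z=-heading -103.95696486886311
turn for z=heading 65.78136102034384 z=-heading -114.21863897965616
[ 213.55778718  897.0603777  -214.18995587] [ 214.82905167 -707.76638147 -590.86107904]
```

Request:
step_arm([
  [0,-0.885,-0.738,0],
  [0,-0.885,-0.738,0],
  [0,-0.885,-0.738,0],
  [0,-0.885,-0.738,0],
  [0,-0.885,-0.738,0],
  [0,-0.885,-0.738,0],
  [0,-0.885,-0.738,0],
  [0,-0.885,-0.738,0],
  [0,-0.885,-0.738,0],
  [0,-0.885,-0.738,0],
  [0,-0.885,-0.738,0],
  [0,-0.885,-0.738,0],
  [0,-0.885,-0.738,0],
  [0,-0.885,-0.738,0],
  [0,-0.885,-0.738,0],
  [0,-0.885,-0.738,0],
])

```text
t: 2.15
eef_pos: [491.7, 339.3, 214.4]
tcp_rot: [0.673, 1.571, -2.006]
ft_force: [1.2, -1.2, 0.1]
opening: 1.002
```

Request:
step_arm([
  [0.13,0,0,-0.95],
  [0.13,0,0,-0.95],
  [0.13,0,0,-0.95],
  [0.13,0,0,-0.95],
  [0.13,0,0,-0.95],
  [0.13,0,0,-0.95],
  [0.13,0,0,-0.95],
  [0.13,0,0,-0.95],
  [0.13,0,0,-0.95],
  [0.13,0,0,-0.95],
  [0,0,0,0],
])

```text
t: 3.52
eef_pos: [491.4, 337.2, 149.1]
tcp_rot: [-1.189, 1.57, -2.544]
ft_force: [0.1, -0.3, -0.2]
opening: 1.0
```

```bash
python3 - <<'E'
from h import *
s=state();im=read_camera('wrist')[:,:,::-1];print(s)
cv2.imwrite('pics/w1.png',im)
E
```

```text
{'t': 3.525, 'joints': array([ 4.90659115e-01,  5.22261371e-01,  1.70282719e+00, -1.58802445e-04,
        9.17675706e-01,  2.74237533e-01]), 'qvel': array([-0.00031834, -0.00944249, -0.01109978,  0.0004565 ,  0.00784251,
        0.07153303]), 'tau': array([-2.38229710e-03, -5.94574678e+01, -2.21830165e+01,  6.06790069e-02,
       -9.20507312e-02, -1.13762230e+00]), 'eef_pos': array([491.37740695, 337.18682426, 149.07720166]), 'tcp_rot': array([-1.18942149,  1.56961795, -2.54369966]), 'ft_force': array([ 0.14039543, -0.30054342, -0.15151627]), 'moment': array([ 0.04359871, -0.12283287, -0.00214137]), 'opening': 1.0001644806180967}
```

View pics/w1.png

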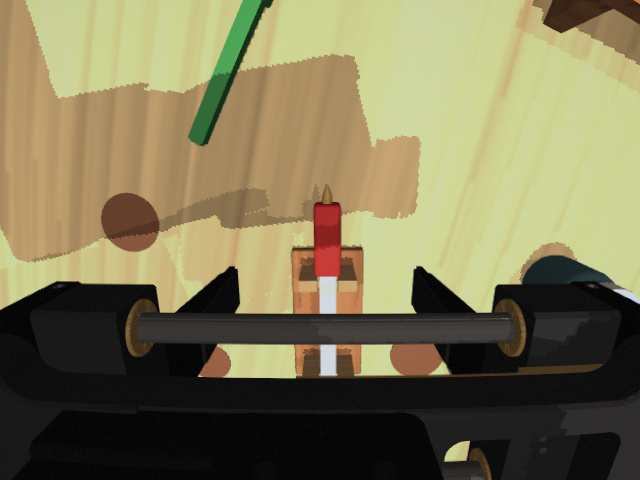

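```bash
python3 - <<'E'
from h import *
im=cv2.imread('pics/w1.png');crop(im,280,170,90,120,5,'pics/w1c.png');crop(im,290,335,80,50,8,'pics/w1d.png')
E
```

```text
(no output)
```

View pics/w1c.png

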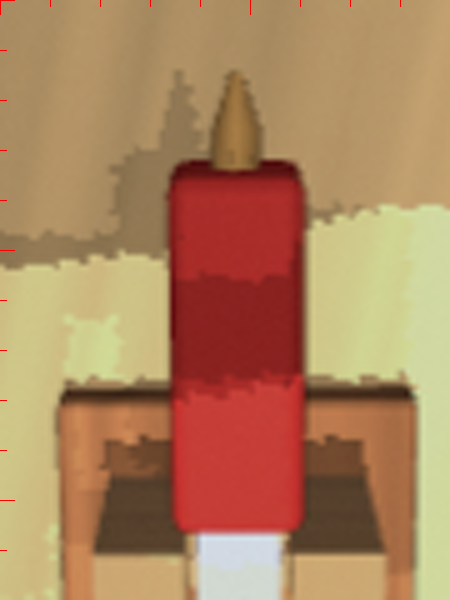

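View pics/w1d.png

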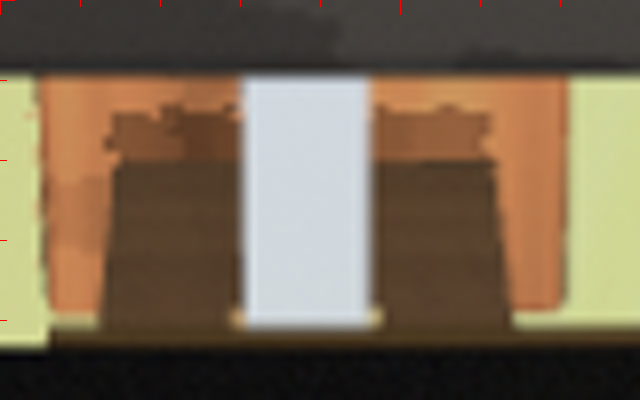

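```bash
python3 - <<'E'
from h import *
import math
s=state()
s['eef_pos']=np.array([491.377,337.187,149.077]);s['tcp_rot']=[-1.18942149,1.56961795,-2.54369966]
W=cam('wrist',s);A=rot(s['tcp_rot'])
P={n:atz(W,uv,z) for n,uv,z in [('bl',(314.2,205.2),61),('br',(340.4,205.2),61),('fl',(314.6,275.8),61),('fr',(340.6,275.8),61),('sl',(320.1,363),57),('sr',(335.9,363),57)]}
for k in P: print(k,P[k].round(1))
c=(P['bl']+P['br']+P['fl']+P['fr'])/4; print('c',c.round(1), np.linalg.norm(P['fl']-P['bl']))
ms=(P['sl']+P['sr'])/2;mb=(P['bl']+P['br'])/2
d=ms-mb;print('yaw',math.atan2(d[1],d[0]),'toolz',math.atan2(A[1,2],A[0,2]))
print('in tool',(A.T@(c-s['eef_pos'])).round(1))
t=P['fl']*.5+P['fr']*.5; d=t-mb;print(math.atan2(d[1],d[0]))
E
```

```text
bl [476.4 365.9  61. ]
br [496.2 370.2  61. ]
fl [488.7 309.1  61. ]
fr [509.4 313.7  61. ]
sl [511.  226.5  57. ]
sr [524.9 229.6  57. ]
c [492.7 339.7  61. ] 58.10318184043066
yaw -1.3485923411360436 toolz -1.354277930154797
in tool [88.1  1.9 -2.2]
-1.3490217528085753
```

Request:
step_arm([
  [0.4,0.036,-0.03,-0.04],
  [0.6,0,0,0],
  [0.6,0,0,0],
  [0.5,0,0,0],
  [0.2,0,0,0],
  [0.06,0,0,0],
  [0,0,0,0],
])

```text
t: 4.45
eef_pos: [493.4, 339.4, 32.3]
tcp_rot: [1.784, 1.57, 0.436]
ft_force: [1.0, 0.3, -0.1]
opening: 1.002
```

```bash
python3 - <<'E'
from h import *
s=state();im=read_camera('wrist')[:,:,::-1];print(s['t'],s['eef_pos'],s['tcp_rot'],s['ft_force'],s['moment'])
cv2.imwrite('pics/w2.png',im)
E
```

```text
4.45 [493.36596075 339.40678946  32.30079349] [1.78399942 1.56984895 0.4356347 ] [ 0.96258245  0.34492958 -0.10486451] [-0.01747472 -0.12387202  0.00834505]
```

View pics/w2.png

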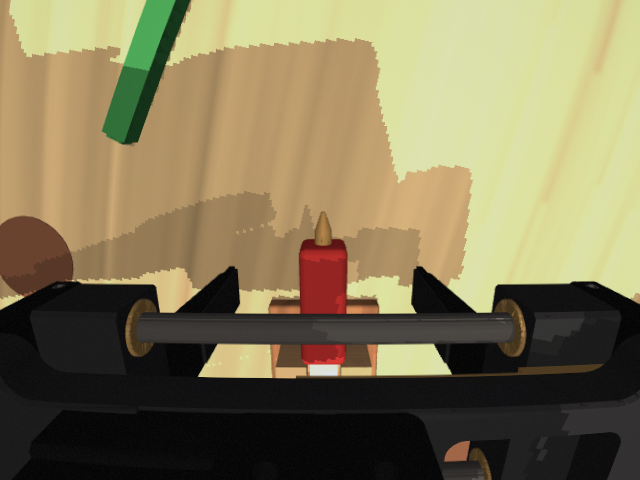

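Request:
step_arm([
  [0.02,0,0,0],
  [0,0,0,0],
  [0,0,0,0],
  [0,0,0,0],
  [0,0,0,0],
  [0,0,0,0],
], jaw=1)

```text
t: 5.25
eef_pos: [493.1, 339.2, 30.6]
tcp_rot: [0.007, 1.571, -1.341]
ft_force: [0.1, -0.6, -0.2]
opening: 0.424
```

Request:
step_arm([
  [0,0,0,0],
  [0,0,0,0],
  [0,0,0,0],
])

```text
t: 5.62
eef_pos: [493.1, 339.2, 30.6]
tcp_rot: [0.792, 1.571, -0.556]
ft_force: [-0.4, 0.5, 0.2]
opening: 0.229
```

Request:
step_arm([
  [-0.1,0,0,0],
  [-0.1,0,0,0],
  [-0.1,0,0,0],
  [-0.2,0,0,0],
  [-0.2,0,0,0],
  [-0.2,0,0,0],
  [-0.2,0,0,0],
  [-0.1,0,0,0],
  [0,0,0,0],
  [0,0,0,0],
])

```text
t: 6.88
eef_pos: [492.9, 339.1, 90.3]
tcp_rot: [-1.133, 1.57, -2.481]
ft_force: [0.7, -0.6, -2.4]
opening: 0.227
```

```bash
python3 - <<'E'
from h import *
s=state();print(s['t'],s['eef_pos'],s['tcp_rot'],s['ft_force'],s['moment'])
im=read_camera('scene')[:,:,::-1].copy();cv2.imwrite('pics/s2.png',im)
it=read_camera('top')[:,:,::-1].copy();cv2.imwrite('pics/t2.png',it)
crop(im,310,200,120,120,5,'pics/s2c.png')
crop(it,180,220,120,80,6,'pics/t2c.png')
E
```

```text
6.875 [492.89335133 339.11456915  90.29899812] [-1.132853    1.57028823 -2.4806441 ] [ 0.66835087 -0.63283541 -2.41097221] [ 0.10558522 -0.08090128 -0.02512102]
```

View pics/s2c.png

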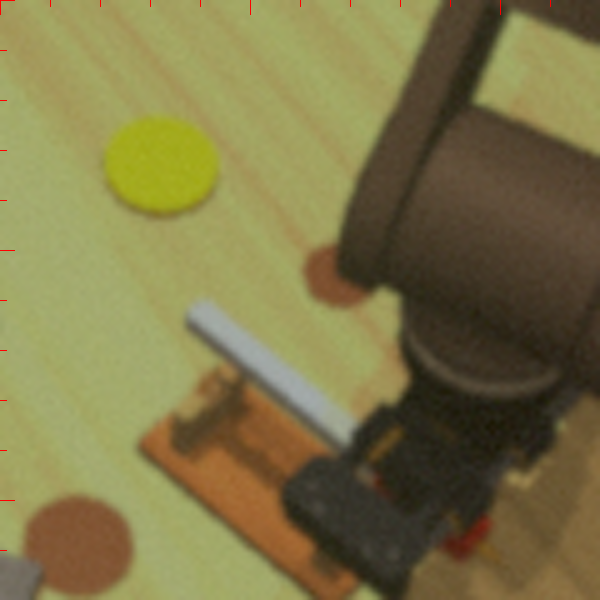

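View pics/t2c.png

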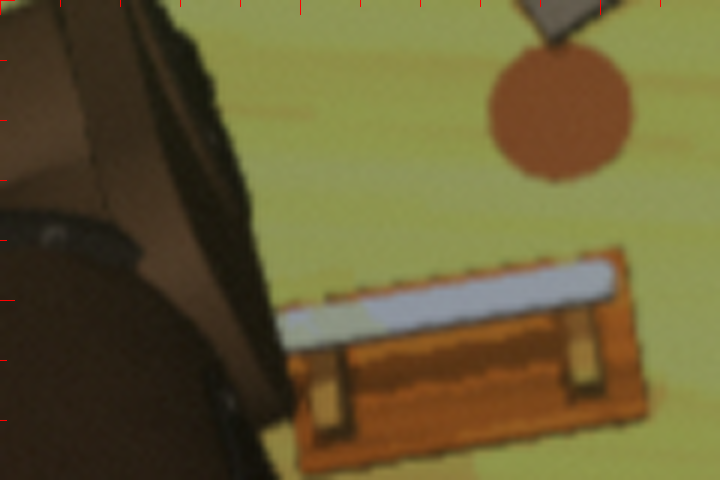

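```bash
python3 - <<'E'
from h import *
T=cam('top');S=cam('scene')
a=(180+613/6-.4,220+279/6-.4);b=(310+198/5-.4,200+311/5-.4)
p=tri([(T,a),(S,b)]);print(p, proj(T,p)-a,proj(S,p)-b)
exp=np.array([492.9,339.1,90.3+19.4+7])+160*np.array([np.cos(-1.3485),np.sin(-1.3485),0]);print(exp)
# residual check with the original tip
a=(190+656/7-.43,240+221/7-.43);b=(330+140/8-.44,260+105/8-.44);print(tri([(T,a),(S,b)]), 'expected z 57')
E
```

```text
[525.21439158 183.49158134 111.45681659] [[-0.79453038  0.63766503]] [[-0.83899798 -0.22556193]]
[528.17520403 183.03699996 116.7       ]
[526.05448553 183.45522755  54.54881515] expected z 57
```

```bash
python3 - <<'E'
from h import *
import math
s=state();A=rot(s['tcp_rot']);h=math.atan2(A[1,2],A[0,2]);print(h)
d=np.array([547,-25,s['eef_pos'][2]])-s['eef_pos'];print((A.T@d)/50, 'turn units',-math.degrees(-1.531-h)/8)
E
```

```text
-1.3477686756546174
[ 2.21172839e-03 -5.55601371e-01  7.34145775e+00] turn units 1.3122976949478884
```

Request:
step_arm([
  [0,-0.02,0.25,0],
  [0,-0.05,0.6,0],
  [0,-0.06,0.8,0],
  [0,-0.06,0.8,0],
  [0,-0.06,0.8,0],
  [0,-0.06,0.8,0],
  [0,-0.06,0.8,0],
  [0,-0.06,0.8,0],
  [0,-0.06,0.7,0],
  [0,-0.05,0.5,0],
  [0,-0.02,0.3,0],
  [0,0,0.19,0.2],
  [0,0,0,0.4],
  [0,0,0,0.4],
  [0,0,0,0.31],
  [0,0,0,0],
  [0,0,0,0],
])

```text
t: 9.1
eef_pos: [546.9, -24.6, 90.6]
tcp_rot: [-0.703, 1.571, -2.233]
ft_force: [-0.4, 0.0, -1.5]
opening: 0.229
```

```bash
python3 - <<'E'
from h import *
import math
s=state();A=rot(s['tcp_rot']);h=math.atan2(A[1,2],A[0,2]);print(h)
print(s['t'],s['eef_pos'],A.round(4).tolist(),s['ft_force'],s['moment'])
im=read_camera('scene')[:,:,::-1].copy();cv2.imwrite('pics/s3.png',im)
it=read_camera('top')[:,:,::-1].copy();cv2.imwrite('pics/t3.png',it)
crop(im,220,130,120,120,5,'pics/s3c.png')
crop(it,380,220,130,90,6,'pics/t3c.png')
E
```

```text
-1.529701893219449
9.1 [546.87698287 -24.64025056  90.61186645] [[-0.0, 0.9992, 0.0411], [-0.0001, 0.0411, -0.9992], [-1.0, -0.0001, 0.0001]] [-0.3930053   0.02576063 -1.52410225] [ 0.18078799 -0.14178447  0.01074057]
```

View pics/s3c.png

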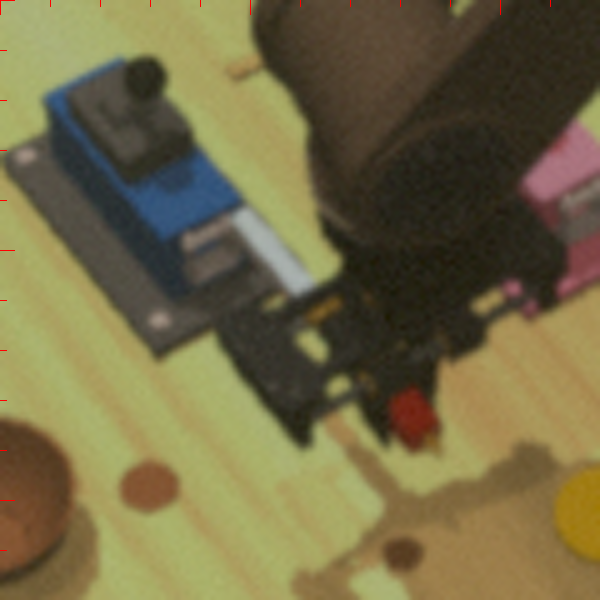

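View pics/t3c.png

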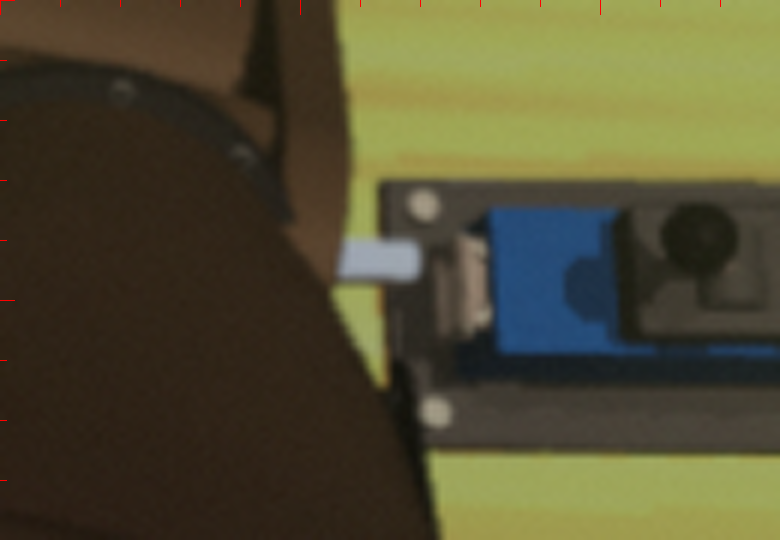

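```bash
python3 - <<'E'
from h import *
T=cam('top');S=cam('scene')
a=(380+418/6-.4,220+260/6-.4);b=(220+240/5-.4,130+213/5-.4)
p=tri([(T,a),(S,b)]);print(p, proj(T,p)-a,proj(S,p)-b)
ex=np.array([546.9,-24.6,117])+160*np.array([.0411,-.9992,0]);print(ex)
for dz in (0,-3,-6,-10):
  q=ex+[0,0,dz]; print(dz,(proj(T,q)[0]-[380,220]+.4)*6,(proj(S,q)[0]-[220,130]+.4)*5)
for P in ([555,-224.8,65.5],[555-.5,-212.8,65.5]): print((proj(T,P)[0]-[380,220]+.4)*6,(proj(S,P)[0]-[220,130]+.4)*5)
E
python3 - <<'E'
import cv2,sys
sys.path.insert(0,'.')
from h import crop
im=cv2.imread('pics/s3.png');crop(im,245,160,60,40,12,'pics/s3d.png')
E
```

```text
[ 550.54973157 -184.08151015  116.70281089] [[-0.50086004  0.38624833]] [[-0.43294802 -0.20433557]]
[ 553.476 -184.472  117.   ]
0 [416.14883766 254.37829429] [233.05299309 213.33735988]
-3 [414.07733849 256.12516036] [233.38314921 216.72859223]
-6 [412.01704611 257.8626216 ] [233.7122658  220.10890193]
-10 [409.28726517 260.16473817] [234.14947913 224.59907946]
[488.17454134 284.55245023] [201.91870754 226.67483926]
[456.58349352 284.24143936] [212.80747452 239.45123918]
```

View pics/s3d.png

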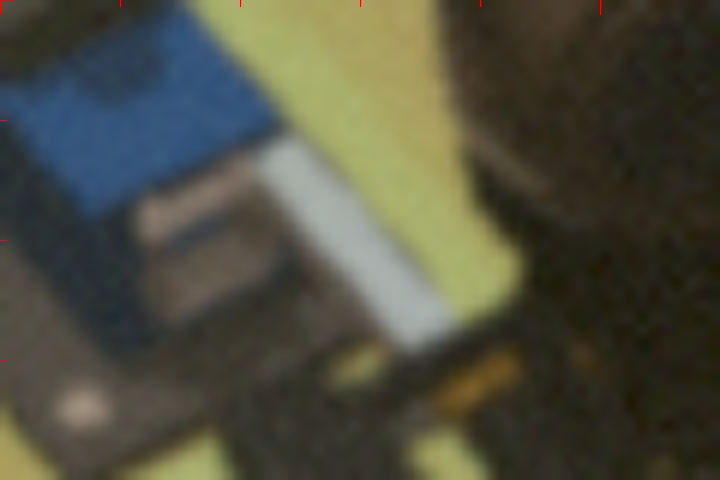

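Request:
step_arm([
  [0.2,0.05,0,0],
  [0.3,0,0,0],
  [0.3,0,0,0],
  [0.2,0,0.1,0],
  [0.15,0,0.1,0],
  [0.05,0,0.1,0],
  [0,0,0,0],
  [0,0,0,0],
])

```text
t: 10.2
eef_pos: [550.2, -39.9, 31.0]
tcp_rot: [1.234, 1.57, -0.296]
ft_force: [-0.3, -0.9, -2.2]
opening: 0.227
```

```bash
python3 - <<'E'
from h import *
import math
s=state();A=rot(s['tcp_rot']);h=math.atan2(A[1,2],A[0,2]);print(h)
print(s['t'],s['eef_pos'],s['ft_force'],s['moment'])
im=read_camera('scene')[:,:,::-1].copy();cv2.imwrite('pics/s4.png',im)
it=read_camera('top')[:,:,::-1].copy();cv2.imwrite('pics/t4.png',it)
crop(im,230,150,66,50,12,'pics/s4c.png')
crop(it,430,240,66,50,12,'pics/t4c.png')
E
```

```text
-1.530875940752227
10.2 [550.17348357 -39.8807801   30.99268908] [-0.32202882 -0.8759264  -2.16943746] [ 0.08314057 -0.08828355  0.01931428]
```

View pics/s4c.png

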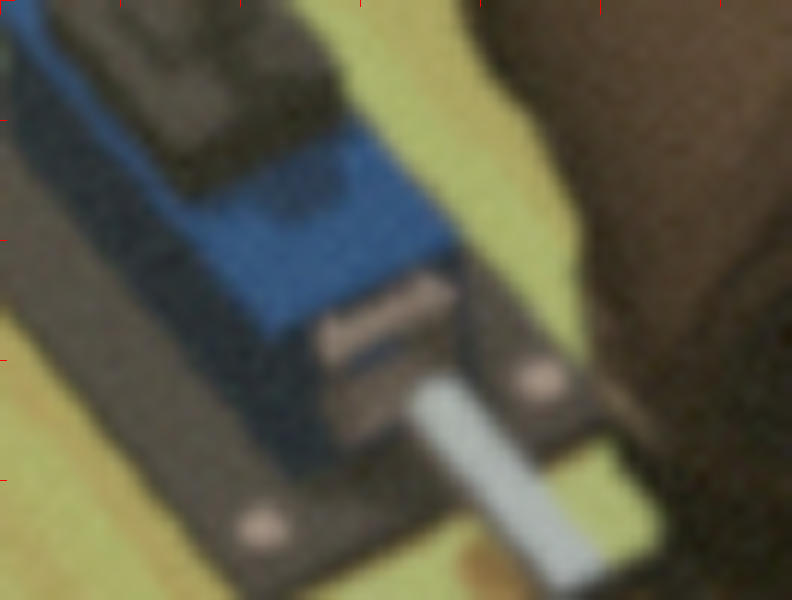

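View pics/t4c.png

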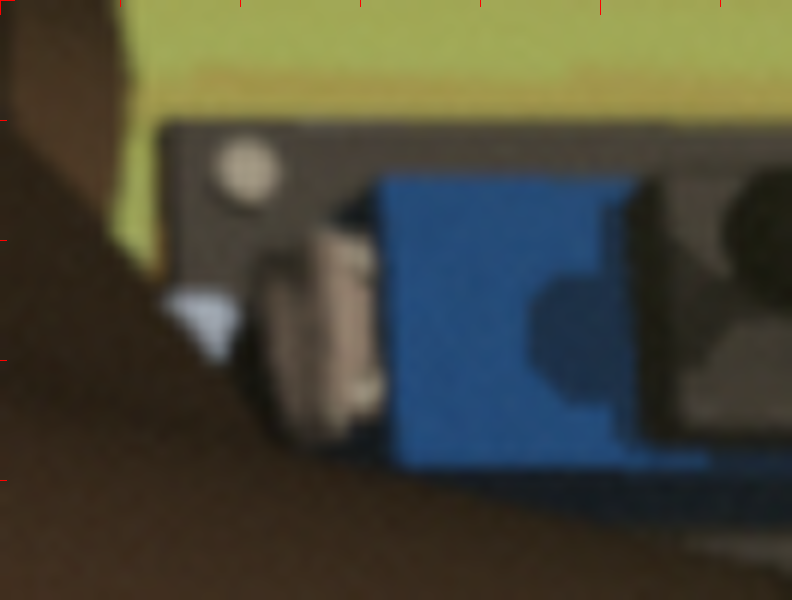

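```bash
python3 - <<'E'
from h import *
T=cam('top');S=cam('scene')
a=(430+240/12-.46,240+329/12-.46);b=(230+430/12-.46,150+388/12-.46)
p=tri([(T,a),(S,b)]);print(p, proj(T,p)-a,proj(S,p)-b)
print(atz(T,a,57),atz(S,b,57))
ex=np.array([550.2,-39.9,57])+160*np.array([.0400,-.9992,0]);print('FK tip',ex)
pr=lambda P:print(P,(proj(T,P)[0]-[430,240]+.46)*12,(proj(S,P)[0]-[230,150]+.46)*12)
pr(ex)
for dx in(-15.5,15.5):
  for z in (34.5,65.5): pr([555-.5+dx,-212.8+dx*.04,z])
for dx in(-28,28): pr([555+dx,-224.8+.04*dx,72])
pr([555,-224.8,58.2])
E
```

```text
[ 553.86302968 -198.76389254   60.18485014] [[-0.58280276  0.44839844]] [[-0.51303686 -0.23919211]]
[ 555.69337474 -200.93303048   57.        ] [ 551.90763126 -199.49753693   57.        ]
FK tip [ 556.6   -199.772   57.   ]
[ 556.6   -199.772   57.   ] [233.8604958  324.08968407] [413.0688808  395.31160447]
[539.0, -213.42000000000002, 34.5] [276.42210747 439.20852107] [451.93491255 386.67040729]
[539.0, -213.42000000000002, 65.5] [318.76857233 409.03138573] [444.22976982 307.44500232]
[570.0, -212.18, 34.5] [267.24343944 284.04099312] [347.81585682 442.34522589]
[570.0, -212.18, 65.5] [309.06097168 249.94289638] [338.36865669 363.53672975]
[527, -225.92000000000002, 72] [395.92553262 468.30650619] [458.66627846 237.68172748]
[583, -223.68, 72] [377.34991524 179.3028448 ] [267.11984879 338.49101401]
[555, -224.8, 58.2] [366.55746549 337.54719091] [367.4588105  323.62807557]
```

Request:
step_arm([
  [0.008,0,0.06,0],
  [0,0,0.06,0],
  [0,0,0.06,0],
  [0,0,0.06,0],
  [0,0,0.04,0],
  [0,0,0.03,0],
  [0,0,0.03,0],
  [0,0,0.03,0],
  [0,0,0.03,0],
  [0,0,0.03,0],
])

```text
t: 11.55
eef_pos: [550.9, -61.4, 30.2]
tcp_rot: [-0.41, 1.571, -1.941]
ft_force: [-0.1, -0.0, -1.5]
opening: 0.225
```

Request:
step_arm([
  [0,0,0.03,0],
  [0,0,0.03,0],
  [0,0,0.03,0],
  [0,0,0.03,0],
])

```text
t: 12.05
eef_pos: [551.1, -67.4, 30.2]
tcp_rot: [0.233, 1.571, -1.298]
ft_force: [0.2, 0.1, -1.5]
opening: 0.23
```

Request:
step_arm([
  [0,0,0.03,0],
  [0,0,0.03,0],
  [0,0,0.03,0],
  [0,0,0.03,0],
  [0,0,0.03,0],
])

```text
t: 12.68
eef_pos: [551.4, -74.9, 30.2]
tcp_rot: [-0.288, 1.571, -1.819]
ft_force: [0.5, 0.0, -2.4]
opening: 0.232
```

```bash
python3 - <<'E'
from h import *
s=state()
print(s['t'],s['eef_pos'],s['ft_force'],s['moment'])
im=read_camera('scene')[:,:,::-1].copy();cv2.imwrite('pics/s5.png',im)
crop(im,230,150,66,50,12,'pics/s5c.png')
E
```

```text
12.675 [551.40121896 -74.88536961  30.20771979] [ 0.50736541  0.02598937 -2.4051514 ] [ 0.02778652 -0.06176918 -0.01050028]
```

View pics/s5c.png

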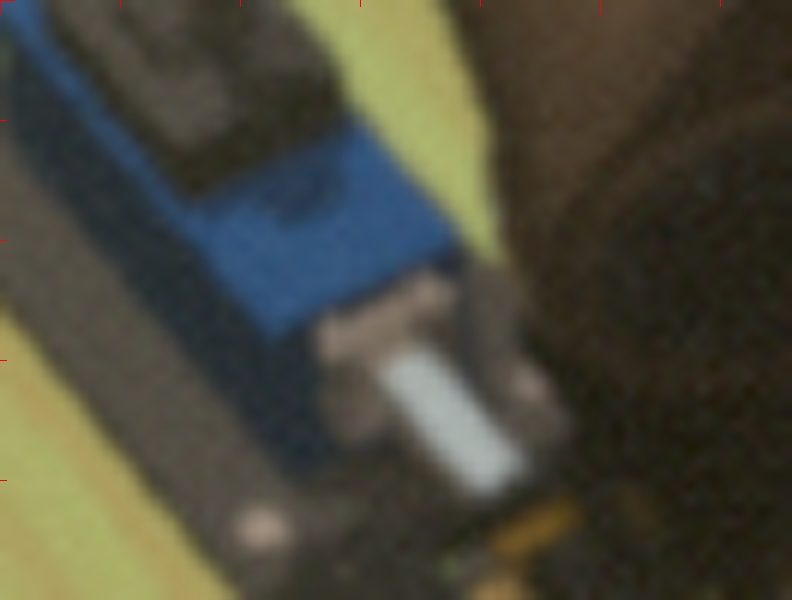

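Request:
step_arm([
  [0,0,0.03,0],
  [0,0,0.03,0],
  [0,0,0.03,0],
  [0,0,0.03,0],
  [0,0,0.03,0],
])

```text
t: 13.35
eef_pos: [551.8, -82.4, 30.3]
tcp_rot: [0.824, 1.571, -0.707]
ft_force: [-0.2, 0.1, -1.3]
opening: 0.23
```

Request:
step_arm([
  [0,0,0.03,0],
  [0,0,0.03,0],
  [0,0,0.03,0],
  [0,0,0.03,0],
  [0,0,0.03,0],
])

```text
t: 13.98
eef_pos: [552.0, -89.8, 30.2]
tcp_rot: [0.452, 1.571, -1.078]
ft_force: [0.4, -0.1, -1.3]
opening: 0.228
```

```bash
python3 - <<'E'
from h import *
s=state()
print(s['t'],s['eef_pos'],s['ft_force'],s['moment'])
E
```

```text
13.975 [552.02590693 -89.84345411  30.24490472] [ 0.44917301 -0.09924708 -1.27701442] [ 0.12888508 -0.09106526 -0.02706642]
```

Request:
step_arm([
  [0,0,0.04,0],
  [0,0,0.04,0],
  [0,0,0.04,0],
  [0,0,0.04,0],
  [0,0,0.04,0],
  [0,0,0.04,0],
])

```text
t: 14.72
eef_pos: [552.5, -101.9, 30.2]
tcp_rot: [0.208, 1.571, -1.322]
ft_force: [0.6, 0.2, -1.6]
opening: 0.229
```

Request:
step_arm([
  [0,0,0.04,0],
  [0,0,0.04,0],
  [0,0,0.04,0],
  [0,0,0.03,0],
  [0,0,0.02,0],
  [0,0,0.02,0],
])

```text
t: 15.48
eef_pos: [552.8, -111.3, 30.2]
tcp_rot: [-0.574, 1.571, -2.105]
ft_force: [0.3, 0.4, -1.7]
opening: 0.23
```

```bash
python3 - <<'E'
from h import *
s=state()
print(s['t'],s['eef_pos'],s['ft_force'],s['moment'])
im=read_camera('scene')[:,:,::-1].copy();cv2.imwrite('pics/s6.png',im)
crop(im,220,140,80,60,9,'pics/s6c.png')
E
```

```text
15.475 [ 552.84999085 -111.26614562   30.22427848] [ 0.33023724  0.38251832 -1.7303905 ] [ 0.13381581 -0.1385938  -0.02974607]
```

View pics/s6c.png

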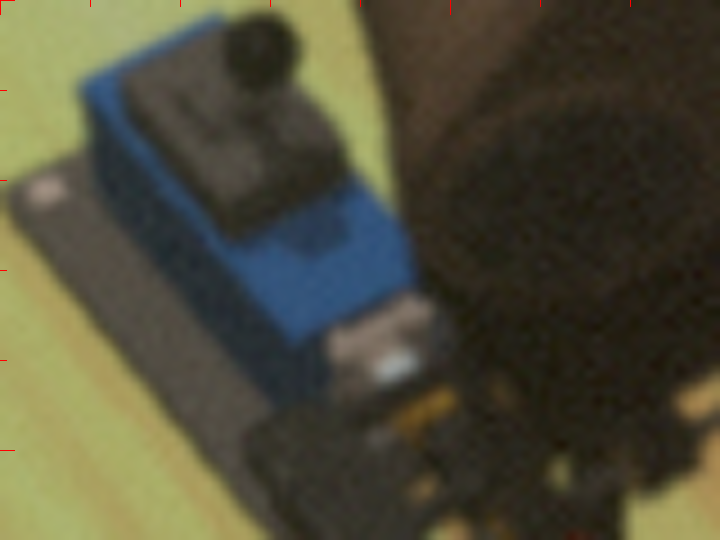

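Request:
step_arm([
  [0,0,0.02,0],
  [0,0,0.02,0],
  [0,0,0.02,0],
  [0,0,0.02,0],
  [0,0,0.02,0],
])

```text
t: 16.15
eef_pos: [553.1, -116.3, 30.2]
tcp_rot: [-0.311, 1.571, -1.842]
ft_force: [-0.8, -0.2, -1.7]
opening: 0.23
```

Request:
step_arm([
  [0,0,0.012,0],
  [0,0,0.012,0],
  [0,0,0.012,0],
  [0,0,0.012,0],
])

```text
t: 16.65
eef_pos: [553.2, -118.7, 30.2]
tcp_rot: [0.194, 1.571, -1.337]
ft_force: [-0.8, -0.3, -1.0]
opening: 0.227
```

Request:
step_arm([
  [0,0,0.014,0],
  [0,0,0.014,0],
  [0,0,0.014,0],
])

```text
t: 17.02
eef_pos: [553.3, -120.8, 30.2]
tcp_rot: [0.15, 1.571, -1.38]
ft_force: [-0.1, -0.3, -2.4]
opening: 0.229
```

Request:
step_arm([
  [0,0,0.014,0],
  [0,0,0.014,0],
  [0,0,0.014,0],
])

```text
t: 17.4
eef_pos: [553.4, -122.9, 30.2]
tcp_rot: [0.527, 1.571, -1.003]
ft_force: [0.1, 0.2, -1.4]
opening: 0.231
```

Request:
step_arm([
  [0,0,0.014,0],
  [0,0,0.014,0],
  [0,0,0.014,0],
])

```text
t: 17.77
eef_pos: [553.4, -124.9, 30.2]
tcp_rot: [0.056, 1.571, -1.475]
ft_force: [-0.7, -0.3, -0.8]
opening: 0.231
```

Request:
step_arm([
  [0,0,0.014,0],
  [0,0,0.014,0],
  [0,0,0.014,0],
])

```text
t: 18.15
eef_pos: [553.5, -127.1, 30.2]
tcp_rot: [-0.676, 1.571, -2.206]
ft_force: [-0.1, 0.3, -2.1]
opening: 0.23
```

Request:
step_arm([
  [0,0,0.014,0],
  [0,0,0.014,0],
  [0,0,0.014,0],
])

```text
t: 18.52
eef_pos: [553.6, -129.2, 30.2]
tcp_rot: [0.451, 1.571, -1.079]
ft_force: [-0.6, -0.8, -1.4]
opening: 0.229
```

Request:
step_arm([
  [0,0,0.014,0],
  [0,0,0.014,0],
  [0,0,0.014,0],
])

```text
t: 18.9
eef_pos: [553.7, -131.2, 30.2]
tcp_rot: [-0.897, 1.571, -2.428]
ft_force: [0.1, 0.5, -1.4]
opening: 0.232
```

Request:
step_arm([
  [0,0,0.014,0],
  [0,0,0.014,0],
  [0,0,0.014,0],
])

```text
t: 19.27
eef_pos: [553.8, -133.3, 30.2]
tcp_rot: [0.336, 1.571, -1.195]
ft_force: [-1.0, -0.7, -1.9]
opening: 0.228
```

Request:
step_arm([
  [0,0,0.014,0],
  [0,0,0.014,0],
  [0,0,0.014,0],
])

```text
t: 19.65
eef_pos: [553.9, -135.5, 30.2]
tcp_rot: [0.617, 1.571, -0.914]
ft_force: [0.5, 0.7, -1.3]
opening: 0.231
```

Request:
step_arm([
  [0,0,0.014,0],
  [0,0,0.014,0],
  [0,0,0.014,0],
])

```text
t: 20.02
eef_pos: [553.9, -137.4, 30.2]
tcp_rot: [-2.299, 1.571, 2.453]
ft_force: [-0.4, 5.8, -0.8]
opening: 0.229
```

Request:
step_arm([
  [0,0,0,0],
])

```text
t: 20.15
eef_pos: [553.9, -137.4, 30.2]
tcp_rot: [-2.341, 1.571, 2.412]
ft_force: [0.5, 2.1, -1.6]
opening: 0.227
```

Request:
step_arm([
  [0,0,0.006,0],
  [0,0,0,0],
])

```text
t: 20.4
eef_pos: [553.8, -137.4, 30.2]
tcp_rot: [-2.357, 1.57, 2.395]
ft_force: [-0.7, 5.2, -1.7]
opening: 0.23
```

Request:
step_arm([
  [0,0,0.006,0],
  [0,0,0,0],
])

```text
t: 20.65
eef_pos: [553.7, -137.4, 30.2]
tcp_rot: [-2.401, 1.57, 2.352]
ft_force: [0.2, 7.7, -0.7]
opening: 0.232
```

```bash
python3 - <<'E'
from h import *
s=state()
print(s['t'],s['eef_pos'],s['ft_force'],s['moment'])
E
```

```text
20.65 [ 553.70294417 -137.42294297   30.16448643] [ 0.19635478  7.65112976 -0.67922374] [ 1.19097107 -0.10228778  0.05542521]
```

Request:
step_arm([
  [0.01,0,0,0],
  [0.01,0,0,0],
  [0,0,0,0],
])

```text
t: 21.02
eef_pos: [553.8, -137.5, 29.3]
tcp_rot: [-2.461, 1.57, 2.292]
ft_force: [0.9, 7.5, 1.3]
opening: 0.23
```

Request:
step_arm([
  [0.01,0,0,0],
  [0.01,0,0,0],
  [0,0,0,0],
])

```text
t: 21.4
eef_pos: [553.8, -137.5, 28.5]
tcp_rot: [-2.561, 1.57, 2.192]
ft_force: [-0.9, 8.6, 2.8]
opening: 0.23
```

Request:
step_arm([
  [0.01,0,0,0],
  [0.01,0,0,0],
  [0,0,0,0],
])

```text
t: 21.78
eef_pos: [553.9, -137.6, 27.7]
tcp_rot: [3.102, 1.57, 1.571]
ft_force: [-1.6, 7.5, 4.6]
opening: 0.23
```

Request:
step_arm([
  [0,0,0,0],
  [0,0,0,0],
  [0,0,0,0],
  [0,0,0,0],
], jaw=0.45)

```text
t: 22.28
eef_pos: [554.0, -138.2, 27.2]
tcp_rot: [0.486, 1.571, -1.045]
ft_force: [1.1, -0.6, -0.2]
opening: 0.539
```

```bash
python3 - <<'E'
from h import *
s=state()
print(s['t'],s['eef_pos'],s['tcp_rot'],s['ft_force'],s['opening'])
im=read_camera('wrist')[:,:,::-1].copy();cv2.imwrite('pics/w3.png',im)
E
```

```text
22.275 [ 553.98715295 -138.23234089   27.2095812 ] [ 0.4861022   1.57059021 -1.04467755] [ 1.12320758 -0.6111871  -0.22733573] 0.5391545664203312
```

View pics/w3.png

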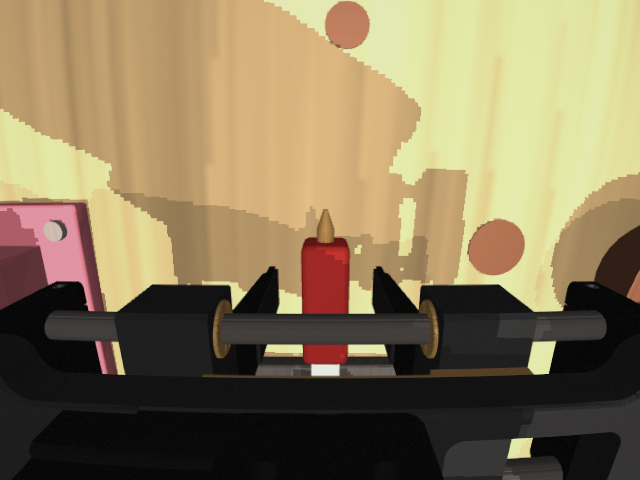

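Request:
step_arm([
  [-0.05,0,0,0],
  [-0.2,0,0,0],
  [-0.4,0,0,0],
  [-0.5,0,0,0],
  [-0.5,0,0,0],
  [-0.4,0,0,0],
  [-0.11,0,0,0],
  [0,0,0,0],
  [0,0,0,0],
])

```text
t: 23.45
eef_pos: [553.6, -138.0, 134.5]
tcp_rot: [-1.915, 1.57, 2.838]
ft_force: [-0.2, -0.1, -0.1]
opening: 0.549
```

```bash
python3 - <<'E'
from h import *
s=state()
print(s['t'],s['eef_pos'].tolist(),s['tcp_rot'].tolist(),s['ft_force'],s['opening'])
im=read_camera('wrist')[:,:,::-1].copy();cv2.imwrite('pics/w4.png',im)
crop(im,260,150,140,120,5,'pics/w4c.png')
im=read_camera('scene')[:,:,::-1].copy();cv2.imwrite('pics/s7.png',im)
crop(im,220,130,100,80,7,'pics/s7c.png')
E
```

```text
23.45 [553.6241929777802, -137.99594171254682, 134.49991925129544] [-1.9148612197041062, 1.569631455043301, 2.8375893294225407] [-0.17784745 -0.14463541 -0.09814601] 0.5494480091030276
```

View pics/w4.png

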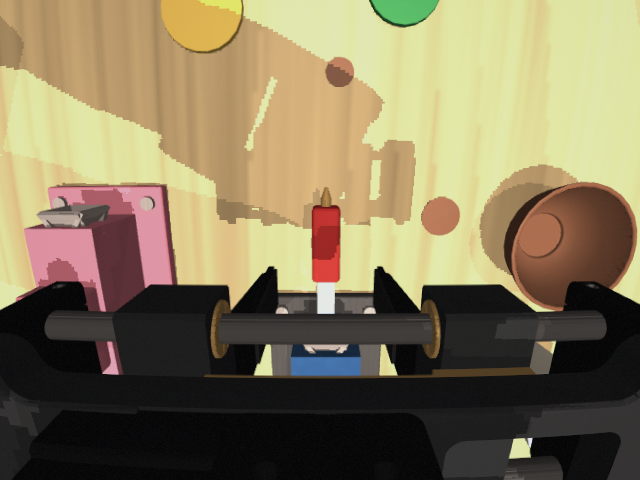

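View pics/s7c.png

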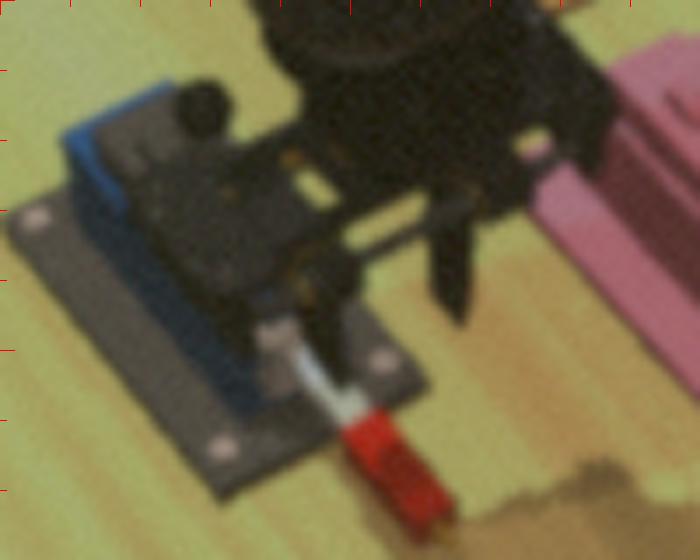

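View pics/w4c.png

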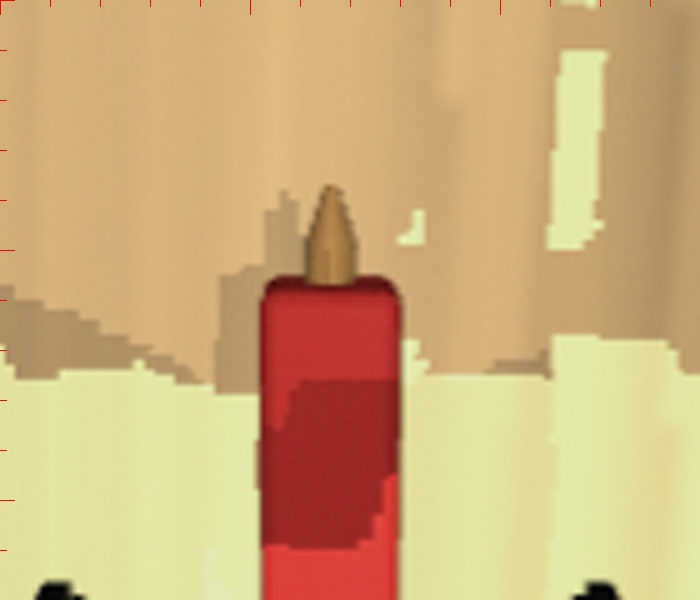

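```bash
python3 - <<'E'
from h import *
s={'eef_pos':np.array([553.624,-137.996,134.5]),'tcp_rot':[-1.91486,1.569631,2.83759]}
W=cam('wrist',s)
b=atz(W,(326,208),56);f=atz(W,(326.5,282.3),58)
print(b,f,(b+f)/2,'w1 convention bias: measured 0.5 too far from head vs gripped FK; home FK centre y -137.4')
print(b-atz(W,(326,209),56))
print(np.degrees(np.arctan2(f[0]-b[0],-(f[1]-b[1]))))
E
```

```text
[ 552.98838911 -107.29689368   56.        ] [ 555.72317575 -165.72271379   58.        ] [ 554.35578243 -136.50980374   57.        ] w1 convention bias: measured 0.5 too far from head vs gripped FK; home FK centre y -137.4
[-0.03021527  0.75349714  0.        ]
2.6799357953081513
```

Request:
step_arm([
  [0,0,0.2,0],
  [0,0,0.4,0],
  [0,0,0.5,0],
  [0,0,0.4,0],
  [0,0,0.3,0],
  [0,0,0.1,0],
  [0,0,0,0],
  [0,0,0,0],
], jaw=1)

```text
t: 24.55
eef_pos: [557.8, -232.5, 135.3]
tcp_rot: [-2.168, 1.571, 2.585]
ft_force: [-0.7, 0.1, 0.7]
opening: 0.006
```

```bash
python3 - <<'E'
from h import *
s=state()
print(s['t'],s['eef_pos'].tolist(),s['ft_force'],s['opening'])
im=read_camera('scene')[:,:,::-1].copy();cv2.imwrite('pics/s8.png',im)
crop(im,210,110,100,80,7,'pics/s8c.png')
it=read_camera('top')[:,:,::-1].copy();cv2.imwrite('pics/t8.png',it)
crop(it,430,230,110,70,7,'pics/t8c.png')
E
```

```text
24.55 [557.7796661985036, -232.47806522219201, 135.25702326664475] [-0.65166215  0.11153537  0.74960092] 0.006083348972292703
```

View pics/s8c.png

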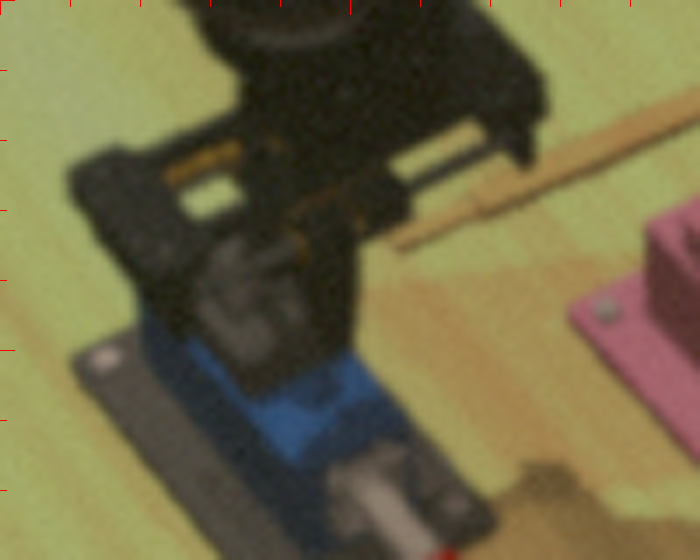

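View pics/t8c.png

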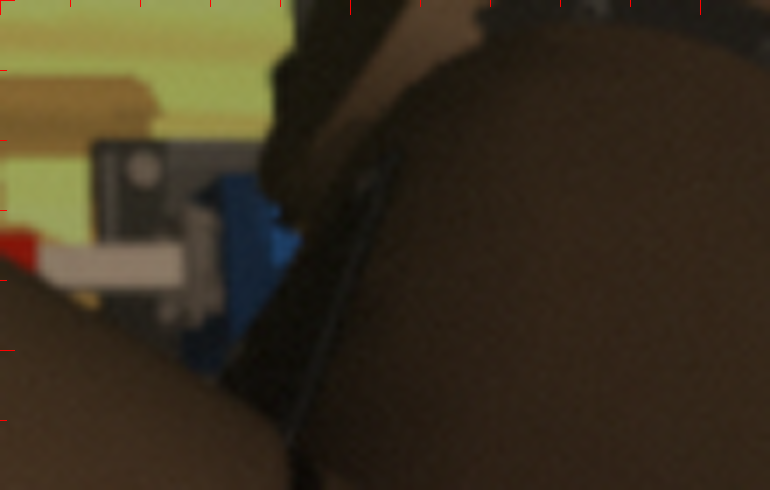

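Request:
step_arm([
  [0,0,0.2,0],
  [0,0,0.2,0],
  [0,0,0.1,0],
  [0,0,0.1,0],
  [0,0,0.1,0],
  [0,0,0.1,0],
])

```text
t: 25.4
eef_pos: [559.4, -273.3, 135.2]
tcp_rot: [-0.295, 1.571, -1.825]
ft_force: [-0.5, 1.8, 0.6]
opening: 0.002
```

Request:
step_arm([
  [0,0,0.1,0],
  [0,0,0.1,0],
  [0,0,0.1,0],
  [0,0,0.06,0],
])

```text
t: 25.9
eef_pos: [560.1, -291.4, 135.2]
tcp_rot: [0.069, 1.571, -1.462]
ft_force: [0.4, 0.6, 1.3]
opening: 0.001
```

Request:
step_arm([
  [0,0,0.06,0],
  [0,0,0.06,0],
  [0,0,0.06,0],
])

```text
t: 26.28
eef_pos: [560.4, -300.1, 135.1]
tcp_rot: [-2.095, 1.571, 2.658]
ft_force: [0.2, 0.7, -0.2]
opening: 0.006
```

Request:
step_arm([
  [0,0,0.04,0],
  [0,0,0.03,0],
  [0,0,0.03,0],
])

```text
t: 26.65
eef_pos: [560.6, -305.0, 135.2]
tcp_rot: [-2.161, 1.571, 2.591]
ft_force: [0.6, 1.7, -1.0]
opening: 0.004
```

Request:
step_arm([
  [0,0,0.02,0],
  [0,0,0.02,0],
  [0,0,0.02,0],
])

```text
t: 27.02
eef_pos: [560.8, -308.0, 135.2]
tcp_rot: [0.574, 1.571, -0.957]
ft_force: [0.2, 1.2, -0.7]
opening: 0.003
```

Request:
step_arm([
  [0,0,0.02,0],
  [0,0,0.02,0],
])

```text
t: 27.28
eef_pos: [560.8, -309.2, 135.2]
tcp_rot: [-2.899, 1.569, 1.853]
ft_force: [-0.2, 8.7, 0.7]
opening: 0.007
```

Request:
step_arm([
  [0,0,-0.2,0],
  [0,0,-0.4,0],
  [-0.6,0,-0.2,0],
  [-0.8,0,0,0],
  [-0.8,0,-0.4,0],
  [-0.5,0,-0.8,0],
  [0,0,-1,0],
  [0,0,-1,0],
  [0,0,-1,0],
  [0,0,-1,0],
  [0,0,-1,0],
  [0,0,-0.5,0],
  [0,0,0,0],
  [0,0,0,0],
])

```text
t: 29.02
eef_pos: [545.6, 64.6, 270.3]
tcp_rot: [0.59, 1.57, -0.941]
ft_force: [0.5, 0.3, 0.0]
opening: 0.009
```

```bash
python3 - <<'E'
from h import *
s=state()
print(s['t'],s['eef_pos'].tolist(),s['tcp_rot'].tolist(),s['ft_force'])
im=read_camera('scene')[:,:,::-1].copy();cv2.imwrite('pics/s9.png',im)
crop(im,215,110,100,80,7,'pics/s9c.png')
it=read_camera('top')[:,:,::-1].copy();cv2.imwrite('pics/t9.png',it)
crop(it,360,220,180,90,4,'pics/t9c.png')
E
```

```text
29.025 [545.5831408236644, 64.55954159467925, 270.2950153258157] [0.5895452915592538, 1.5702711425549847, -0.9407278505863532] [0.47696627 0.27980797 0.0278262 ]
```

View pics/s9.png

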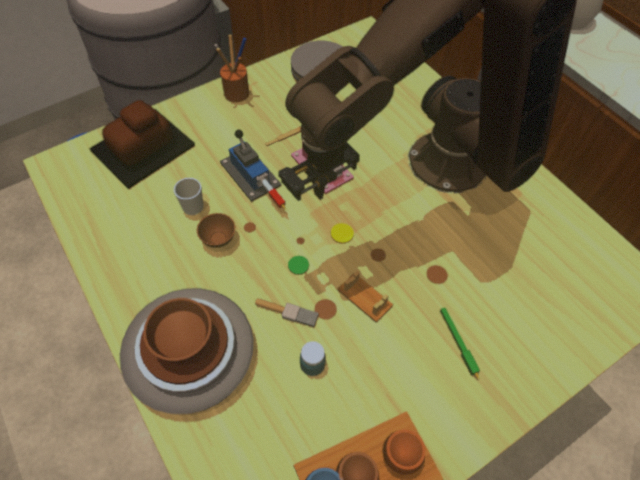

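View pics/s9c.png

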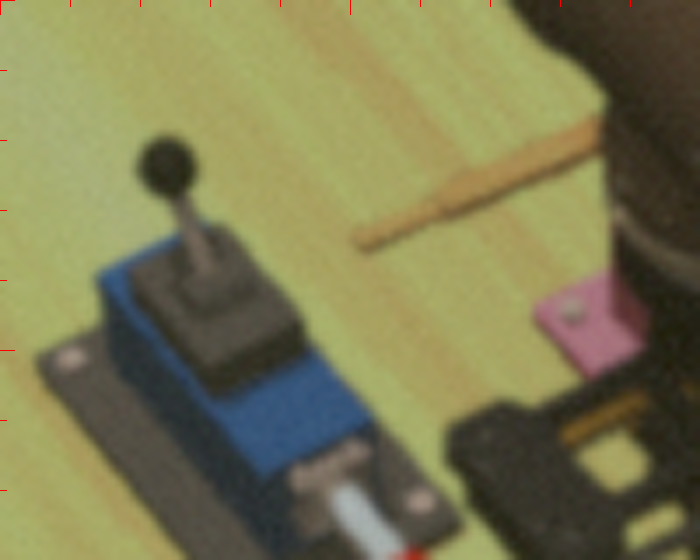

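View pics/t9.png

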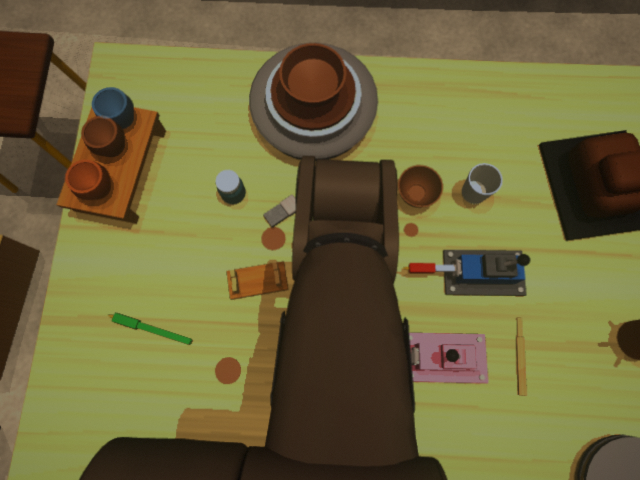

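```bash
python3 - <<'E'
from h import *
T=cam('top');S=cam('scene')
t=cv2.imread('pics/t9.png');crop(t,490,240,60,50,10,'pics/t9k.png')
a=cv2.imread('pics/s7.png');b=cv2.imread('pics/s9.png')
def red(i):
    i=i.astype(int)[180:215,258:295]; m=(i[:,:,2]>120)&(i[:,:,1]<60); y,x=np.nonzero(m); return len(x),x.mean()+258,y.mean()+180,x.max()+258,y.max()+180
print(red(a),red(b))
k=(215+167/7-.43,110+167/7-.43)
print(atz(S,k,147), tri([(S,k),(T,(523.8,259.6))]))
E
```

```text
(62, np.float64(275.741935483871), np.float64(195.8709677419355), np.int64(283), np.int64(203)) (97, np.float64(276.16494845360825), np.float64(196.90721649484536), np.int64(283), np.int64(204))
[ 558.03389569 -334.17191275  147.        ] [ 558.9843819  -333.55314103  148.65074191]
```

View pics/t9k.png

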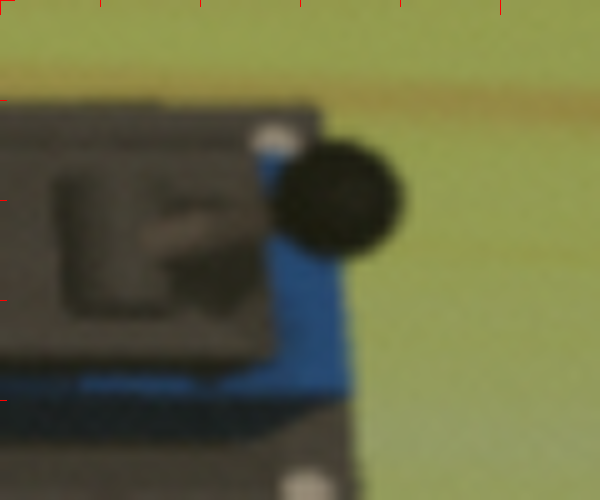

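Request:
step_arm([
  [0,0,0.6,0],
  [0,0,0.9,0],
  [0,0,0.9,0],
  [0.2,0,0.9,0],
  [0.6,0,0.5,0],
  [0.8,0,0.25,0],
  [0.7,0,0,0],
  [0.4,0,0,0],
  [0,0,0,0],
  [0,0,0,0],
])

```text
t: 30.38
eef_pos: [554.2, -138.2, 136.1]
tcp_rot: [1.095, 1.57, -0.436]
ft_force: [-0.5, 0.2, -0.6]
opening: 0.005
```

```bash
python3 - <<'E'
from h import *
s=state()
print(s['t'],s['eef_pos'].tolist(),s['tcp_rot'].tolist(),s['ft_force'])
im=read_camera('wrist')[:,:,::-1].copy();cv2.imwrite('pics/w5.png',im)
crop(im,260,150,140,120,5,'pics/w5c.png')
W=cam('wrist',s)
w4={'eef_pos':np.array([553.624,-137.996,134.5]),'tcp_rot':[-1.91486,1.569631,2.83759]}
W4=cam('wrist',w4)
for uv in [(326,208),(326,187)]: print('same spot would be at', proj(W,atz(W4,uv,56 if uv[1]==208 else 44)))
E
```

```text
30.375 [554.221197400707, -138.1999483116462, 136.07174949312272] [1.0953872888480463, 1.5696390584401057, -0.43596898361126235] [-0.46882145  0.15230221 -0.56497035]
same spot would be at [[324.96035611 207.27093858]]
same spot would be at [[324.94894408 186.39768017]]
```

View pics/w5c.png

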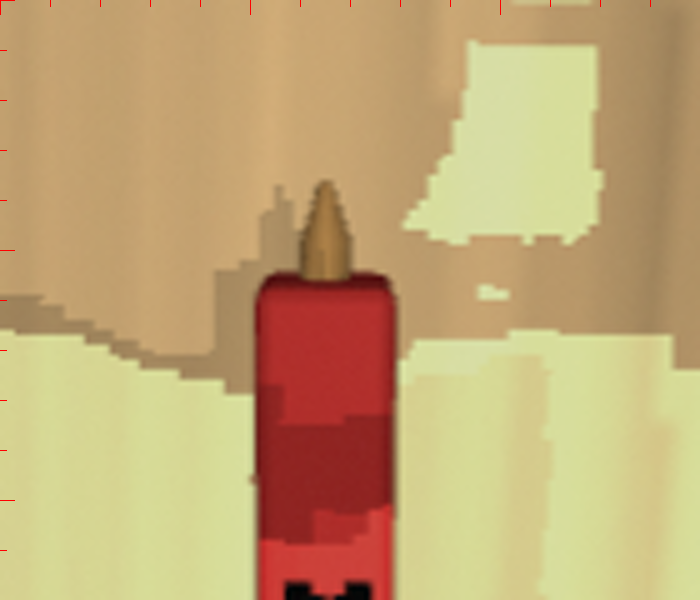

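```bash
python3 - <<'E'
from h import *
w1={'eef_pos':np.array([491.377,337.187,149.077]),'tcp_rot':[-1.18942149,1.56961795,-2.54369966]}
u=np.array([np.cos(-1.3478),np.sin(-1.3478),0]);g=np.array([493.0,339.2,0])
p=atz(cam('wrist',w1),(280+235/5-.4,170+71/5-.4),50);print('start: point tip rel grip',(p-g)@u)
e=atz(cam('wrist',w1),(280+235/5-.4,170+175/5-.4),61);print('edge rel',(e-g)@u)
s=state();u=np.array([.04,-.9992,0]);g=np.array([553.9,-137.42,0])
C=cam('wrist',s)
for z in (43,45,47): print(z,(atz(C,(260+325/5-.4,150+181/5-.4),z)-g)@u)
for z in (55,57,59): print(z,(atz(C,(260+325/5-.4,150+285/5-.4),z)-g)@u)
E
```

```text
start: point tip rel grip -45.08536590121876
edge rel -30.11482121060578
43 -44.97148311453045
45 -45.1663369068977
47 -45.36119069926496
55 -30.546000425106545
57 -30.865524274116208
59 -31.1850481231259
```

```bash
python3 - <<'E'
from cell import *
print(job_done())
E
```

```text
the job is handed in; nothing more can be done
None
```

I lifted the red gauge arm from its cradle and slid it into the blue holder's socket. It met the hidden stop about 73 mm past the mouth, with a firm contact of 6 to 9 N. I lowered the handle about 2.5 mm and released it, then pushed the clamp lever over until it met its end stop at about 9 N. The job was handed in at about 30 s.

**Arm:** After release, the wrist camera put the brass point within about 0.2 mm, and the handle's back edge within about 0.5 to 1 mm, of the fully-home position. The allowance is 1.5 mm. The arm had not moved after the lever was thrown.

**Lever:** The knob stood 109 mm beyond the mouth, which is the far end of its travel.

**Bystanders:** In the last overall pictures the ones in view looked unmoved, though the robot hid a few of them in the top picture.

**Robot:** It was clear of everything at the end, with about 75 mm between the fingertips and the handle.

**Disagreement:** The cameras placed the shank tip 2 to 3 mm to the side of where the robot's own position put it. I allowed for this by lining the tip up with the socket in the camera pictures, and no noticeable force showed up until the stop.

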